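# Flip the hex key and tighten the clamp screw

### The job

The hex key was left standing with its long arm in the clamp screw. Without turning the screw yet, pull the key out, flip it over and seat its short arm fully in the recess; then push the outer half of the long arm clockwise (seen from above) until the screw's white pointer is inside the green sector or at the stop. Leave the key seated in the screw, let go, and do not disturb the bottle, jar and beaker nearby.

Things in the scene. Friction and masses are not known exactly. Their poses are not given: they have to be found in the camera images.
- clamp_fixture: Fixed fixture: grey base 225x130x12 mm, blue block (100x115 mm, top at 44 mm, centred 105 mm along own +x) under a 66 mm wide dark steel strap (top at 58 mm). Origin on the table, below the vertical screw axis; z up; +x from screw to blue block, +y where the key's short arm points at the start. Its yaw is within 0.3 rad of the world axes.
- screw_head (a joint): Turn of the screw in rad, 0 at the start, growing clockwise seen from above. Stiff: about 0.6 N m of friction (4 N at 150 mm); stays where it is left; stop at 1.45. At 0 the white pointer at the foot of the head points to the fixture's -x; the green sector, on the strap on the +y side of the head, spans 0.9 to 1.4.
- recess_floor (a point): Centre of the floor of the screw's hexagonal recess, 58 mm over the table; z up along the screw axis. Head: dark hexagon 38 mm across flats. Recess: 20.2 mm across flats for 26 mm above the floor, then widening steeply by 5 mm a side to the mouth, 37 mm above the floor. At joint 0 two of its flats face the fixture's +x and -x.
- hex_key: Loose dark steel L-shaped key, 19 mm across flats, 0.2 to 0.4 kg. Origin at the elbow, where the arms' centre lines meet. Long arm along own -z (170 mm from origin to tip), short arm along own +y (75.5 mm). Two flats of arms and elbow, 19 mm apart, face own +x and -x. Start: elbow 228 mm over the table, axes parallel to the fixture's to about 6 degrees, long arm on the recess floor.
- short_tip (a point): Centre of the end of the key's short arm, whose last 8 mm are eased to 17 mm across flats. An arm has 1.2 mm of play in the recess and 6 degrees of free turn, and fits in six turns 60 degrees apart. Seated by the short arm, the level elbow is 133.5 mm over the table; the long arm sags a few degrees.
- long_tip (a point): Centre of the end of the key's long arm. If the elbow is gripped across its flats along the bisector from outside the bend (fingers 45 degrees from vertical), half a turn about the finger direction swaps the two arms.
- bottle_pink: Bottle with blue cap and pink content, 56 x 56 x 105 mm; origin under its centre. Leave alone.
- jar_a: Small jar with red lid, 42 x 42 x 56 mm; origin under its centre. Leave alone.
- beaker_100: Clear glass beaker, 55 x 61 x 70 mm; origin under its centre. Leave alone.
There are look-alikes about, which are no part of the job. There is more than one size of the hex_key; the job needs the larger.

How it is judged:
On the way, in this order (a step that is already met when the one before it is completed fails the run):
1. the key is flipped: its short arm is seated in the recess (tip within 10 mm of the floor centre, arm within 0.2 rad of the screw axis), the screw not yet turned more than 0.3 rad (distance between short_tip and recess_floor below 0.01 m and angle between the y axis of hex_key and the z axis of recess_floor, either way round below 0.2 rad and value of joint screw_head below 0.3 rad), for 0.2 s.
2. the fingers push on the outer half of the long arm (grasp point within 100 mm of its tip) and the screw has begun to turn (0.3 rad) (value of joint screw_head above 0.3 rad and distance between the grasp point and long_tip below 0.1 m and contact force between the fingers and hex_key above 0.5 N), for 0.05 s.
3. the pointer is in the green sector (screw turned more than 0.9 rad) (value of joint screw_head above 0.9 rad), for 0.2 s.
At the end, for the whole second after the job is handed in: The screw has turned more than 0.9 rad; the key stands still with its short arm in the recess, tip within 10 mm of the floor centre and arm within 0.2 rad of the screw axis (value of joint screw_head above 0.9 rad and distance between short_tip and recess_floor below 0.01 m and angle between the y axis of hex_key and the z axis of recess_floor, either way round below 0.2 rad and linear speed of hex_key below 0.02 m/s); the robot touches nothing.
It fails at once if the pink bottle is moved more than 25 mm (distance of bottle_pink from where it was at the start of the episode above 0.025 m).
It fails at once if the jar is moved more than 25 mm (distance of jar_a from where it was at the start of the episode above 0.025 m).
It fails at once if the beaker is moved more than 25 mm (distance of beaker_100 from where it was at the start of the episode above 0.025 m).
It also fails if it takes over 61 s, if anything falls off the work surface, if the arm or the gripper's body presses on something with over 40 N, if the wrist force passes 120 N, or if a joint passes its speed limit or range.

### The arm

A 6-joint arm with a two-finger parallel gripper is mounted at the origin on a cart in front of the work surface, level with it; the furniture and walls round the work are solid. World frame = base frame: x ahead of the robot, y to its left, z up, the work surface at z = 0. Lengths are in m, angles in rad, forces in N, time in s.
With the tool pointing down it reaches from about 0.35 to 0.875 m from the base axis. Payload 4.2 kg.
Tool frame: the origin (TCP) lies at the very end of the fingers, on their centre line; the grasp point (between the pads) lies 19 mm behind it; z points along the fingers, y is the line along which they close (so a half turn about z gives the same grasp; the last joint's range is limited). The gripper opens to 87 mm and grips with 3 to 60 N. Pads are 19 mm wide; open, the fingers measure 117 mm over their backs; the gripper's body (75 mm by 190 mm) begins 51 mm behind the grasp point.
Start: joints at [-1.034, 0.385, 0.008, 0, -1.194, -0.259], TCP at [0.171, -0.601, 0.223] pointing down, gripper open.
Joint ranges: [-3.14, 3.14], [-1.21, 2.06], [-1.07, 1.41], [-3.16, 2.05], [-2.99, -0.16], [-3.1, 3.1]. Speed limits (rad/s): [2.79, 2.79, 3.14, 3.14, 3.14, 3.14].

### API

Orientations are given as a unit quaternion [w, x, y, z].
In Python, from workcell import ctrl gives the robot as it stands. The module is installed in compiled form; this text tells all that it offers.
- The arm moves only by the tool apply_moves, never from a script. Its argument "increments" is text: rows parted by semicolons, each of 6 numbers parted by spaces: the shift along the tool's x, y, z in mm, then the turn, a rotation vector about the tool's x, y, z in rad. In form: dx dy dz rx ry rz; .... A call has 1 to 12 rows; each row shifts and turns the commanded pose from where the row before left it, along the tool's axes as they then stand; what a row does not reach is not made up. A row lasts 1/12 s, in which the tool goes at most 41.7 mm and 7.16 degrees, less where a joint would pass 70% of its speed; a pose out of reach is approached as far as the arm can. A call is refused whole if a number of a shift passes 41.7 or a number of a turn 0.125, either way. A call with a gripper value outside its range is refused whole. "hand" is the opening, from 0 (shut) to 1 (fully open), set as the call begins (left out, the last holds). The fingers move at their own pace and stop on an object; the grip force is fixed at half the most. Time passes only in rows, so rows that do not move let the fingers close. It gives the time, the measured TCP pose, the force, the opening and the grip force at its end, in the units of the state.
- ctrl.observe(): the state, without advancing time (a new reading comes with each control period).
- ctrl.read_camera(name): name is "scene" or "top" or "wrist"; returns a dict with "frame" (420x560x3 uint8, red, green, blue), "range_z" (420x560 float32, m along the optical axis (not along the pixel's ray), 0 where there is no reading), "intrinsics" (3x3 intrinsics, pixels), "R" (3x3) and "t" (3): a world point X has camera coordinates R X + t; the wrist camera has in their place "mount" (4x4, takes a point from camera to tool coordinates, whose origin is the TCP and whose axes are the flange's). Camera axes: x right, y down, z forward; pixel columns grow to the right and rows downward; lengths in m; the calibration is good to about 2 mm. A picture is of the moment at which its call begins: read the wrist's pose just before it.
- ctrl.finish_job(): hands the job in; it is judged then, once.
The state is a dict: "clock": time; "joint_pos": joint angles; "joint_vel": joint speeds; "joint_efforts": joint torques, N m; "tool_pos": TCP position; "tool_rot": TCP orientation; "wrist_force": force on the tool from outside, world axes, zero at the start; "wrist_torque": the same for the moment, N m; "gripper_width": finger opening in m; "gripper_force": force on a finger pad.
Only numpy, scipy, OpenCV 4.12 (cv2) and the standard library are available. Lean on these libraries where they do the work, as an engineer would, in place of code of your own. Each camera call takes 0.05 s, during which the arm holds its last target. There are 200 camera calls.

## Working session

There is one attempt and no reset: what is moved stays moved. The work goes in short steps, Python scripts to look and compute and a tool call to move; the robot and the scene stay as the last step left them, time stands still between calls to the robot, and variables do not carry over. Pictures are saved under pics/ and viewed, at most 10 in all, crops included, and the job is handed in when it is done.

Besides the shell and the picture viewer there is one more tool, called after ">>>" as name(argument=value, ...) on one line, values as JSON. apply_moves: Moves the arm, as the interface text tells. Its arguments: {"type":"object","properties":{"increments":{"type":"string"},"hand":{"type":"number"}},"required":["increments"]}

```bash
mkdir -p pics; cat > h.py <<'E'
import numpy as np,cv2,json
from scipy.spatial.transform import Rotation as Ro
from workcell import ctrl
def cam(n):
    s=ctrl.observe(); c=ctrl.read_camera(n)
    K=np.array(c['intrinsics'])
    if n=='wrist':
        w,x,y,z=s['tool_rot']; T=np.eye(4); T[:3,:3]=Ro.from_quat([x,y,z,w]).as_matrix(); T[:3,3]=s['tool_pos']
        M=T@np.array(c['mount'])
    else:
        M=np.eye(4); R=np.array(c['R']); M[:3,:3]=R.T; M[:3,3]=-R.T@np.array(c['t'])
    d=c['range_z']; v,u=np.mgrid[:d.shape[0],:d.shape[1]]
    P=np.stack([(u-K[0,2])/K[0,0]*d,(v-K[1,2])/K[1,1]*d,d],-1)@M[:3,:3].T+M[:3,3]
    P[d==0]=np.nan
    return c['frame'],P,K,M
def save(n,f): cv2.imwrite('pics/'+n,f[:,:,::-1])
E
python3 - <<'E'
from h import *
s=ctrl.observe();print(s)
for n in('scene','top'):
    f,P,K,M=cam(n);save(n+'0.png',f);np.savez(n+'0.npz',f=f,P=P,K=K,M=M);print(n,M.round(3),K.round(1))
E
```

```text
{'clock': 0.0, 'joint_pos': array([-1.03438765e+00,  3.85574136e-01,  6.65294839e-03, -4.87267340e-04,
       -1.19402418e+00, -2.58606675e-01]), 'joint_vel': array([-0.00041406, -0.00185631, -0.00094045,  0.00197819,  0.0029275 ,
       -0.00028902]), 'joint_efforts': array([-2.04835965e-05, -3.90665281e+01,  1.87401474e+01,  4.22007456e+00,
        1.08029565e-02, -1.98030239e-04]), 'tool_pos': array([ 0.17125798, -0.60045871,  0.22146136]), 'tool_rot': array([-2.07177857e-04, -1.38365685e-01,  9.90380599e-01,  1.07840022e-03]), 'wrist_force': array([-0.04395434,  0.3210951 , -0.3119224 ]), 'wrist_torque': array([ 0.01824931, -0.01233163, -0.05602198]), 'gripper_force': 0.0, 'gripper_width': 0.08734960100031408}
scene [[-0.65  -0.6    0.466  0.016]
 [-0.76   0.504 -0.411  0.506]
 [ 0.012 -0.621 -0.783  1.051]
 [ 0.     0.     0.     1.   ]] [[499.4   0.  272.2]
 [  0.  499.4 210.3]
 [  0.    0.    1. ]]
top [[-0.123 -0.967  0.224  0.289]
 [-0.992  0.121 -0.024  0.058]
 [-0.004 -0.225 -0.974  1.267]
 [ 0.     0.     0.     1.   ]] [[511.7   0.  283.7]
 [  0.  511.7 205.3]
 [  0.    0.    1. ]]
```

View pics/scene0.png

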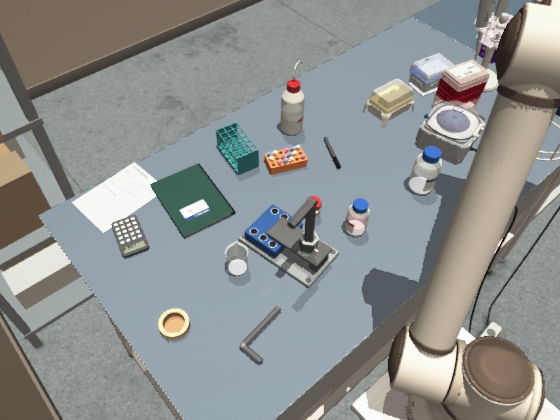

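View pics/top0.png

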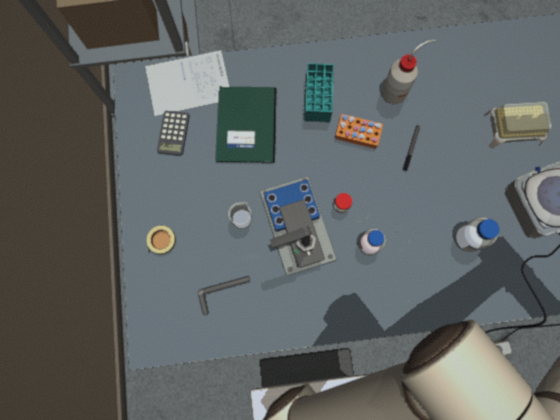

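The scene picture shows the standing key at about (312,225), and the top picture shows its elbow near (303,238) and its short arm reaching to (272,242). The other candidate is the loose key lying at scene (262,335) / top (222,290), which is the look-alike. The job's key is the one standing in the screw. The jar is at top (343,203), the pink bottle at (373,241) and the beaker at (240,216).

```bash
python3 - <<'E'
from h import *
d=np.load('top0.npz');f,P=d['f'],d['P']
hsv=cv2.cvtColor(f,cv2.COLOR_RGB2HSV)
box=np.zeros(f.shape[:2],bool);box[160:290,220:400]=1
def rep(n,m):
    p=P[m];p=p[~np.isnan(p).any(1)]
    print(n,len(p),p.mean(0).round(4),p.min(0).round(3),p.max(0).round(3));return p
Z=P[...,2]
b2=np.zeros_like(box);b2[215:260,255:325]=1
p=rep('short arm',b2&(Z>.215)&(Z<.25))
c,(w,h),a=cv2.minAreaRect(p[:,:2].astype(np.float32));print('rect',c,w,h,cv2.boxPoints((c,(w,h),a)).round(4).tolist())
p=rep('shaft',b2&(Z>.11)&(Z<.2))
blk=np.zeros_like(box);blk[180:225,255:325]=1
p=rep('blue',blk&(Z>.038)&(Z<.05)&(hsv[...,1]>120)&(hsv[...,2]>60))
r=cv2.minAreaRect(p[:,:2].astype(np.float32));print(r,cv2.boxPoints(r).round(4).tolist())
p=rep('base',box&(Z>.007)&(Z<.017)); 
r=cv2.minAreaRect(p[:,:2].astype(np.float32));print(r,cv2.boxPoints(r).round(4).tolist())
p=rep('strap',box&(Z>.054)&(Z<.062)&(hsv[...,1]<80))
p=rep('head',b2&(Z>.085)&(Z<.105))
for n,(u,v,zl,zh) in dict(jar=(343,203,.05,.07),bottle=(374,240,.095,.12),beaker=(240,214,.02,.08)).items():
    m=np.zeros_like(box);m[v-18:v+18,u-18:u+18]=1
    rep(n,m&(Z>zl)&(Z<zh))
# scene view
d=np.load('scene0.npz');f,P=d['f'],d['P'];Z=P[...,2]
m=np.zeros_like(box);m[190:265,280:330]=1
m&=(abs(P[...,0]-.37)<.15)
for lo in(.1,.13,.16,.19):
    rep('scene shaft %g'%lo,m&(Z>lo)&(Z<lo+.03))
p=rep('scene short',m&(Z>.215)&(Z<.245))
r=cv2.minAreaRect(p[:,:2].astype(np.float32));print(cv2.boxPoints(r).round(4).tolist())
s=np.zeros((600,800,3),np.uint8)
a=cv2.resize(np.load('top0.npz')['f'][170:290,225:395],None,fx=4.5,fy=4.5)
save('crop.png',a)
E
```

```text
short arm 416 [0.4589 0.0268 0.2352] [ 0.443 -0.016  0.216] [0.477 0.07  0.243]
rect (0.4600851535797119, 0.02700745314359665) 0.02007565274834633 0.08612904697656631 [[0.4415999948978424, 0.06719999760389328], [0.45890000462532043, -0.01720000058412552], [0.47859999537467957, -0.013199999928474426], [0.46129998564720154, 0.07119999825954437]]
shaft 49 [ 0.4589 -0.0062  0.1547] [ 0.457 -0.017  0.11 ] [0.464 0.002 0.2  ]
blue 689 [0.5877 0.0116 0.0445] [ 0.524 -0.053  0.038] [0.627 0.071 0.05 ]
((0.5699126720428467, 0.009037874639034271), (0.09869992733001709, 0.11240912973880768), 10.267065048217773) [[0.5113000273704529, 0.05550000071525574], [0.5314000248908997, -0.05510000139474869], [0.6284999847412109, -0.03750000149011612], [0.6085000038146973, 0.0731000006198883]]
base 1747 [0.4964 0.0195 0.0121] [ 0.343 -0.273  0.007] [0.716 0.206 0.017]
((0.5269222259521484, -0.031460583209991455), (0.4539714455604553, 0.3292611539363861), 83.30926513671875) [[0.3370000123977661, -0.23770000040531158], [0.6639999747276306, -0.2761000096797943], [0.7168999910354614, 0.17479999363422394], [0.3
[... 345 characters left out ...]
 -0.152  0.112]
beaker 265 [0.5605 0.1373 0.0541] [0.531 0.11  0.021] [0.584 0.163 0.077]
scene shaft 0.1 64 [ 0.4646 -0.004   0.1159] [ 0.458 -0.017  0.101] [0.475 0.002 0.13 ]
scene shaft 0.13 75 [ 0.4651 -0.0033  0.1449] [ 0.458 -0.016  0.131] [0.479 0.003 0.16 ]
scene shaft 0.16 75 [ 0.4641 -0.0027  0.1748] [ 0.458 -0.017  0.16 ] [0.476 0.004 0.189]
scene shaft 0.19 57 [0.4601 0.0065 0.206 ] [ 0.447 -0.013  0.191] [0.467 0.069 0.22 ]
scene short 386 [0.4592 0.0306 0.2315] [ 0.445 -0.016  0.215] [0.479 0.071 0.24 ]
[[0.4438000023365021, 0.06830000132322311], [0.4602000117301941, -0.016300000250339508], [0.48069998621940613, -0.012299999594688416], [0.4643000066280365, 0.0723000019788742]]
```

View pics/crop.png

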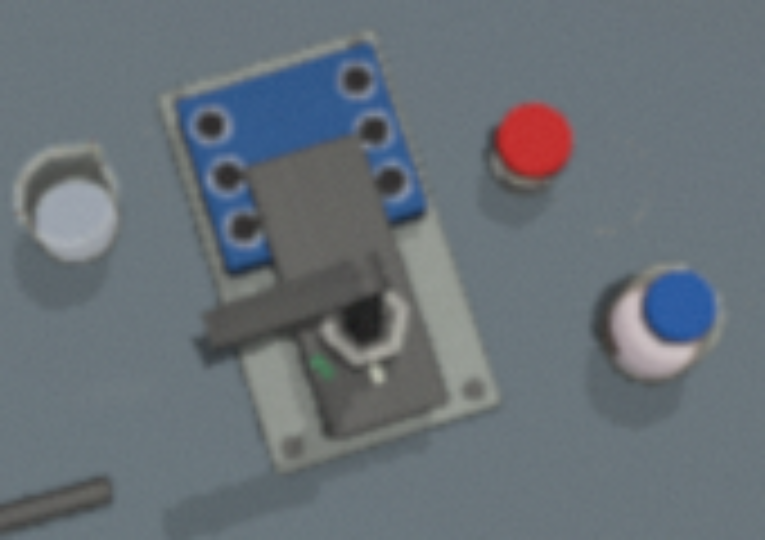

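The crop confirms the thick key standing in the hex head. Its elbow is at crop (370,280) and its short arm points left to (210,335). The white pointer is at (376,372) and the green sector at (320,365). The fixture yaw is about 0.18 and the elbow is at about (0.467,-0.007,0.228), which fits the expected 228 mm height.

```bash
cat >> h.py <<'E'
from scipy.linalg import logm,expm
def pose():
    s=ctrl.observe(); w,x,y,z=s['tool_rot']; T=np.eye(4); T[:3,:3]=Ro.from_quat([x,y,z,w]).as_matrix(); T[:3,3]=s['tool_pos']; return T
def mk(R,p): T=np.eye(4);T[:3,:3]=R;T[:3,3]=p;return T
def rows(Tg,T0=None,vmax=30,wmax=.11,N=None):
    T0=pose() if T0 is None else T0
    D=np.linalg.inv(T0)@Tg; L=np.real(logm(D))
    w=np.linalg.norm([L[2,1],L[0,2],L[1,0]]);v=np.linalg.norm(L[:3,3])*1e3
    N=N or int(max(1,np.ceil(max(w/wmax,v/vmax))))
    d=expm(L/N); r=Ro.from_matrix(d[:3,:3]).as_rotvec()
    print(N,'x:',' '.join('%.1f'%a for a in d[:3,3]*1e3),' '.join('%.4f'%a for a in r))
def keyR(yaw,sgn=-1,tilt=np.pi/4):   # tool rot gripping the elbow; tool y = sgn*key x
    kx=np.array([np.cos(yaw),np.sin(yaw),0]);ky=np.array([-np.sin(yaw),np.cos(yaw),0]);kz=np.array([0,0,1.])
    z=np.sin(tilt)*ky-np.cos(tilt)*kz; y=sgn*kx; return np.stack([np.cross(y,z),y,z],1)
E
python3 - <<'E'
from h import *
# wrist angles guess
T0=np.array([[0,0,1],[-1,0,0],[0,1,0]],float).T  # placeholder
t0=np.stack([[0,-1,0],[0,0,-1],[1,0,0]],1).astype(float) # tool x right,y down?,z fwd
def fk(j1,p,j4,j5,j6,s4=1): return (Ro.from_euler('z',j1)*Ro.from_euler('y',p)*Ro.from_euler('x',s4*j4)*Ro.from_euler('y',-j5)).as_matrix()@t0@Ro.from_euler('z',-j6).as_matrix()
print(fk(-1.034,.379,0,-1.194,-.259).round(3),pose().round(3))
from scipy.optimize import least_squares
for sg in(-1,1):
  for p in(.2,.6):
    for g in(-1,1):
      for j6 in(-2.5,0.,2.5):
        R=keyR(.19,sg);r=least_squares(lambda q:(fk(-.4,p,*q)-R).ravel(),[g,-1.2,j6])
        if r.cost<1e-6 and r.x[1]<0 and abs(r.x[2])<3.2:print(sg,p,r.x.round(2))
E
python3 - <<'E'
from h import *
R=keyR(.19,-1);E=np.array([.467,-.007,.228])
rows(mk(R,E-.10*R[:,2]))
E
```

```text
[[-0.962 -0.274 -0.001]
 [-0.274  0.962  0.002]
 [ 0.001  0.002 -1.   ]] [[-0.962 -0.274 -0.001  0.171]
 [-0.274  0.962  0.002 -0.601]
 [ 0.     0.002 -1.     0.222]
 [ 0.     0.     0.     1.   ]]
-1 0.2 [ 0.65 -1.82  0.57]
-1 0.2 [ 0.65 -1.82  0.57]
-1 0.2 [ 0.65 -1.82  0.57]
-1 0.2 [ 0.65 -1.82  0.57]
-1 0.2 [ 0.65 -1.82  0.57]
-1 0.2 [ 0.65 -1.82  0.57]
-1 0.6 [ 0.63 -1.5   0.81]
-1 0.6 [ 0.63 -1.5   0.81]
-1 0.6 [ 0.63 -1.5   0.81]
-1 0.6 [ 0.63 -1.5   0.81]
-1 0.6 [ 0.63 -1.5   0.81]
1 0.2 [ 0.65 -1.82 -2.57]
1 0.2 [ 0.65 -1.82 -2.57]
1 0.2 [ 0.65 -1.82 -2.57]
1 0.2 [ 0.65 -1.82 -2.57]
1 0.6 [ 0.63 -1.5  -2.33]
1 0.6 [ 0.63 -1.5  -2.33]
1 0.6 [ 0.63 -1.5  -2.33]
1 0.6 [ 0.63 -1.5  -2.33]
23 x: -28.7 2.2 7.9 -0.0251 -0.0275 -0.0609
```

```bash
python3 - <<'E'
from h import *
T=pose();R=keyR(.19,-1);E=np.array([.467,-.007,.228])
T1=T.copy();T1[2,3]+=.1
rows(mk(R,E-.10*R[:,2]),T1,N=24)
d=mk(np.eye(3),0);Tg=mk(R,E-.10*R[:,2]);L=np.real(logm(np.linalg.inv(T1)@Tg))
for k in range(0,25,4):print((T1@expm(L*k/24))[:3,3].round(3))
E
```

```text
24 x: -26.0 1.2 11.5 -0.0241 -0.0263 -0.0584
[ 0.171 -0.601  0.322]
[ 0.268 -0.557  0.28 ]
[ 0.353 -0.488  0.253]
[ 0.422 -0.398  0.241]
[ 0.468 -0.294  0.245]
[ 0.488 -0.185  0.265]
[ 0.48  -0.076  0.299]
```

>>> apply_moves(increments="0 0 -34 0 0 0;0 0 -33 0 0 0;0 0 -33 0 0 0;-26 1.2 11.5 -0.0241 -0.0263 -0.0584;-26 1.2 11.5 -0.0241 -0.0263 -0.0584;-26 1.2 11.5 -0.0241 -0.0263 -0.0584;-26 1.2 11.5 -0.0241 -0.0263 -0.0584;-26 1.2 11.5 -0.0241 -0.0263 -0.0584;-26 1.2 11.5 -0.0241 -0.0263 -0.0584;-26 1.2 11.5 -0.0241 -0.0263 -0.0584;-26 1.2 11.5 -0.0241 -0.0263 -0.0584;-26 1.2 11.5 -0.0241 -0.0263 -0.0584", hand=1)

```text
clock: 1.1
tool_pos: [0.373, -0.4664, 0.2477]
tool_rot: [0.101, -0.389, 0.907, 0.123]
wrist_force: [0.0, 0.2, 0.5]
gripper_width: 0.0869
gripper_force: 0.0
```

>>> apply_moves(increments="-26 1.2 11.5 -0.0241 -0.0263 -0.0584;-26 1.2 11.5 -0.0241 -0.0263 -0.0584;-26 1.2 11.5 -0.0241 -0.0263 -0.0584;-26 1.2 11.5 -0.0241 -0.0263 -0.0584;-26 1.2 11.5 -0.0241 -0.0263 -0.0584;-26 1.2 11.5 -0.0241 -0.0263 -0.0584;-26 1.2 11.5 -0.0241 -0.0263 -0.0584;-26 1.2 11.5 -0.0241 -0.0263 -0.0584;-26 1.2 11.5 -0.0241 -0.0263 -0.0584;-26 1.2 11.5 -0.0241 -0.0263 -0.0584;-26 1.2 11.5 -0.0241 -0.0263 -0.0584;-26 1.2 11.5 -0.0241 -0.0263 -0.0584")

```text
clock: 2.1
tool_pos: [0.4884, -0.1559, 0.2714]
tool_rot: [0.219, -0.661, 0.667, 0.266]
wrist_force: [-0.7, -0.3, 0.3]
gripper_width: 0.0867
gripper_force: 0.0
```

>>> apply_moves(increments="-26 1.2 11.5 -0.0241 -0.0263 -0.0584;-26 1.2 11.5 -0.0241 -0.0263 -0.0584;-26 1.2 11.5 -0.0241 -0.0263 -0.0584;0 0 0 0 0 0;0 0 0 0 0 0")

```text
clock: 2.52
tool_pos: [0.4801, -0.076, 0.2983]
tool_rot: [-0.243, 0.713, -0.588, -0.294]
wrist_force: [-0.6, -0.0, -0.0]
gripper_width: 0.0868
gripper_force: 0.0
```

```bash
python3 - <<'E'
from h import *
s=ctrl.observe();print(s['joint_pos'].round(3),s['wrist_force'])
T=pose();print(T.round(3))
f,P,K,M=cam('wrist');save('w1.png',f);np.savez('w1.npz',f=f,P=P,K=K,M=M,T=T)
print(M.round(3))
R=keyR(.19,-1);E=np.array([.467,-.007,.228])
rows(mk(R,E-.10*R[:,2]))
E
```

```text
[-0.296  0.338  0.151 -0.687 -1.765  0.486] [-0.61682756 -0.02132957 -0.028504  ]
[[ 0.136 -0.982 -0.135  0.48 ]
 [-0.696 -0.191  0.692 -0.076]
 [-0.705 -0.    -0.709  0.298]
 [ 0.     0.     0.     1.   ]]
[[-0.982 -0.097 -0.164  0.511]
 [-0.19   0.497  0.847 -0.237]
 [-0.001  0.862 -0.506  0.364]
 [ 0.     0.     0.     1.   ]]
1 x: -0.7 -0.3 -0.4 0.0011 -0.0030 0.0002
```

View pics/w1.png

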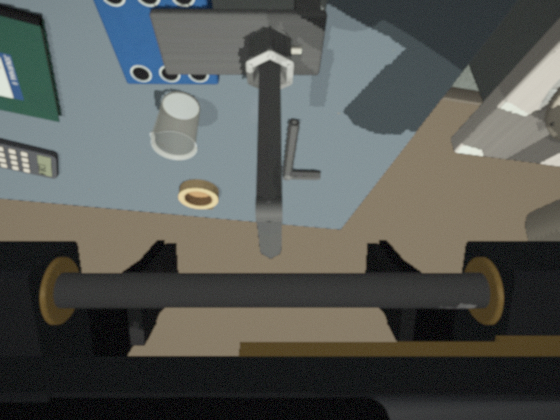

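The wrist view shows the key's long arm coming up from the screw head at (268,65) to the elbow at (270,210), with the short arm pointing away to (270,255). The fingers straddle it at about x=150 and x=390. Next I measure the key's offset and angle in tool axes.

```bash
python3 - <<'E'
from h import *
d=np.load('w1.npz');P,T=d['P'],d['T']
Q=(P-T[:3,3])@T[:3,:3]
m=np.zeros(P.shape[:2],bool);m[60:240,235:305]=1
E=np.array([.467,-.007,.228]);kR=Ro.from_euler('z',.19).as_matrix()
W=(P-E)@kR   # in nominal key frame
m&=(abs(W[...,0])<.03)&(W[...,1]>-.03)&(W[...,1]<.09)&(W[...,2]>-.125)&(W[...,2]<.03)
for lo in np.arange(-.12,.02,.02):
    k=m&(W[...,2]>lo)&(W[...,2]<lo+.02)&(W[...,1]<0.012)
    if k.sum()>20:
        w=W[k];print('z',lo.round(2),k.sum(),'x',np.percentile(w[:,0],[2,98]).round(4),'ymed',np.median(w[:,1]).round(4),np.percentile(w[:,1],[5,95]).round(4))
for lo in np.arange(-.02,.08,.02):
    k=m&(W[...,1]>lo)&(W[...,1]<lo+.02)&(W[...,2]>-.012)
    if k.sum()>20:
        w=W[k];print('y',lo.round(2),k.sum(),'x',np.percentile(w[:,0],[2,98]).round(4),'zmed',np.median(w[:,2]).round(4))
E
```

```text
z -0.12 388 x [-0.0079  0.01  ] ymed -0.0107 [-0.0132 -0.008 ]
z -0.1 419 x [-0.0076  0.0104] ymed -0.0098 [-0.0124 -0.0071]
z -0.08 460 x [-0.0082  0.0101] ymed -0.0092 [-0.0118 -0.0065]
z -0.06 519 x [-0.008   0.0105] ymed -0.0083 [-0.0111 -0.0055]
z -0.04 560 x [-0.0077  0.0102] ymed -0.0078 [-0.0105 -0.0052]
z -0.02 601 x [-0.0076  0.0105] ymed -0.0075 [-0.0096 -0.0047]
z 0.0 641 x [-0.008   0.0102] ymed -0.0049 [-0.0085  0.0091]
y -0.02 850 x [-0.008   0.0102] zmed 0.002
y 0.0 259 x [-0.0078  0.0101] zmed 0.0094
y 0.02 224 x [-0.0082  0.0099] zmed 0.0073
```

```bash
python3 - <<'E'
from h import *
E=np.array([.467,-.007,.228])+Ro.from_euler('z',.19).apply([.0011,.0008,.0005]);R=keyR(.195,-1,.757)
print(E);rows(mk(R,E+.019*R[:,2]),N=6)
E
```

```text
[ 0.46792912 -0.00600665  0.2285    ]
6 x: -0.5 -0.3 19.8 -0.0004 0.0042 -0.0006
```

>>> apply_moves(increments="-0.5 -0.3 19.8 0 0.0042 -0.0006;-0.5 -0.3 19.8 0 0.0042 -0.0006;-0.5 -0.3 19.8 0 0.0042 -0.0006;-0.5 -0.3 19.8 0 0.0042 -0.0006;-0.5 -0.3 19.8 0 0.0042 -0.0006;-0.5 -0.3 19.8 0 0.0042 -0.0006;0 0 0 0 0 0;0 0 0 0 0 0")

```text
clock: 3.23
tool_pos: [0.4654, 0.0065, 0.2144]
tool_rot: [-0.235, 0.717, -0.59, -0.285]
wrist_force: [1.2, -0.5, 0.7]
gripper_width: 0.0872
gripper_force: 0.0
```

```bash
python3 - <<'E'
from h import *
E=np.array([.468,-.006,.2285]);R=keyR(.195,-1,.757)
rows(mk(R,E+.019*R[:,2]),N=1);print(ctrl.observe()['wrist_force'])
E
```

```text
1 x: -0.4 -0.1 -0.0 -0.0013 0.0006 -0.0011
[ 1.15725557 -0.46867839  0.70821036]
```

>>> apply_moves(increments="0 0 0 0 0 0;0 0 0 0 0 0;0 0 0 0 0 0;0 0 0 0 0 0;0 0 0 0 0 0;0 0 0 0 0 0;0 0 0 0 0 0;0 0 0 0 0 0;0 0 0 0 0 0;0 0 0 0 0 0;0 0 0 0 0 0;0 0 0 0 0 0", hand=0)

```text
clock: 4.23
tool_pos: [0.4658, 0.0072, 0.2152]
tool_rot: [-0.236, 0.718, -0.59, -0.285]
wrist_force: [-0.0, 0.6, -0.3]
gripper_width: 0.0187
gripper_force: 29.9
```

>>> apply_moves(increments="-4 0 -4 0 0 0;-7 0 -7 0 0 0;-7 0 -7 0 0 0;-7 0 -7 0 0 0;-7 0 -7 0 0 0;-7 0 -7 0 0 0;-7 0 -7 0 0 0;-7 0 -7 0 0 0;-4 0 -4 0 0 0;0 0 0 0 0 0;0 0 0 0 0 0")

```text
clock: 5.15
tool_pos: [0.4651, 0.0094, 0.296]
tool_rot: [-0.236, 0.718, -0.59, -0.285]
wrist_force: [-0.7, 0.9, -4.5]
gripper_width: 0.0185
gripper_force: 29.9
```

```bash
python3 - <<'E'
from h import *
f,P,K,M=cam('scene');np.savez('s2.npz',f=f,P=P);T=pose()
save('s2.png',cv2.resize(f[120:300,180:420],None,fx=3,fy=3))
s=ctrl.observe();print(s['joint_pos'].round(3))
for p in P[205:215,290:320:10].reshape(-1,3)[:3]:print(p)
E
```

```text
[-0.147  0.247  0.035 -0.708 -1.641  0.394]
[ 6.24642906e-01 -9.50747059e-02 -9.08184684e-05]
[ 0.60813769 -0.11686603 -0.00176761]
[0.46516815 0.00287328 0.22826122]
```

View pics/s2.png

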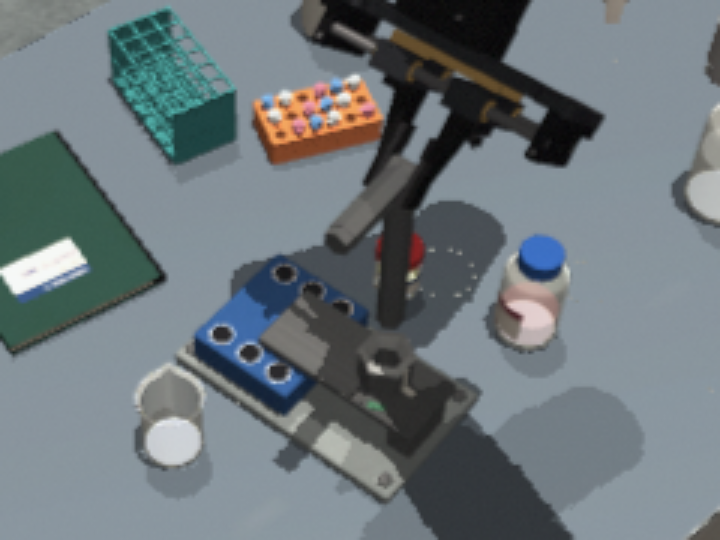

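The key is out. The elbow is gripped at crop (405,180), the long arm hangs clear of the head (mouth at (385,352)), and the short arm points to (340,235). Now I flip it.

>>> apply_moves(increments="0 0 0 0 0 0.05;0 0 0 0 0 0.09;0 0 0 0 0 0.1;0 0 0 0 0 0.1;0 0 0 0 0 0.1;0 0 0 0 0 0.1;0 0 0 0 0 0.1;0 0 0 0 0 0.1;0 0 0 0 0 0.1;0 0 0 0 0 0.1;0 0 0 0 0 0.1;0 0 0 0 0 0.1")

```text
clock: 6.2
tool_pos: [0.465, 0.0093, 0.2949]
tool_rot: [0.043, -0.283, 0.885, 0.368]
wrist_force: [0.8, 0.7, -2.9]
gripper_width: 0.0186
gripper_force: 29.9
```

>>> apply_moves(increments="0 0 0 0 0 0.1;0 0 0 0 0 0.1;0 0 0 0 0 0.1;0 0 0 0 0 0.1;0 0 0 0 0 0.1;0 0 0 0 0 0.1;0 0 0 0 0 0.1;0 0 0 0 0 0.1;0 0 0 0 0 0.1;0 0 0 0 0 0.1;0 0 0 0 0 0.1;0 0 0 0 0 0.1")

```text
clock: 7.2
tool_pos: [0.465, 0.0093, 0.2949]
tool_rot: [-0.172, 0.266, 0.89, 0.328]
wrist_force: [0.8, -1.3, -3.5]
gripper_width: 0.019
gripper_force: 29.9
```

>>> apply_moves(increments="0 0 0 0 0 0.1;0 0 0 0 0 0.1;0 0 0 0 0 0.1;0 0 0 0 0 0.1;0 0 0 0 0 0.1;0 0 0 0 0 0.1;0 0 0 0 0 0.1;0 0 0 0 0 0.06;0 0 0 0 0 0.04;0 0 0 0 0 0;0 0 0 0 0 0")

```text
clock: 8.12
tool_pos: [0.465, 0.0093, 0.2951]
tool_rot: [-0.285, 0.589, 0.718, 0.236]
wrist_force: [-0.7, -0.6, -3.9]
gripper_width: 0.0186
gripper_force: 29.9
```

```bash
python3 - <<'E'
from h import *
T=pose();print(T.round(3),ctrl.observe()['joint_pos'].round(3))
for n in('top','scene','wrist'):
    f,P,K,M=cam(n);np.savez('f_%s.npz'%n,f=f,P=P,T=T)
    if n!='top': save('f_%s.png'%n,f if n=='wrist' else cv2.resize(f[120:300,180:420],None,fx=3,fy=3))
E
```

```text
[[-0.143  0.981 -0.131  0.465]
 [ 0.712  0.194  0.675  0.009]
 [ 0.688  0.003 -0.726  0.295]
 [ 0.     0.     0.     1.   ]] [-0.147  0.247  0.035 -0.708 -1.641 -2.745]
```

View pics/f_scene.png

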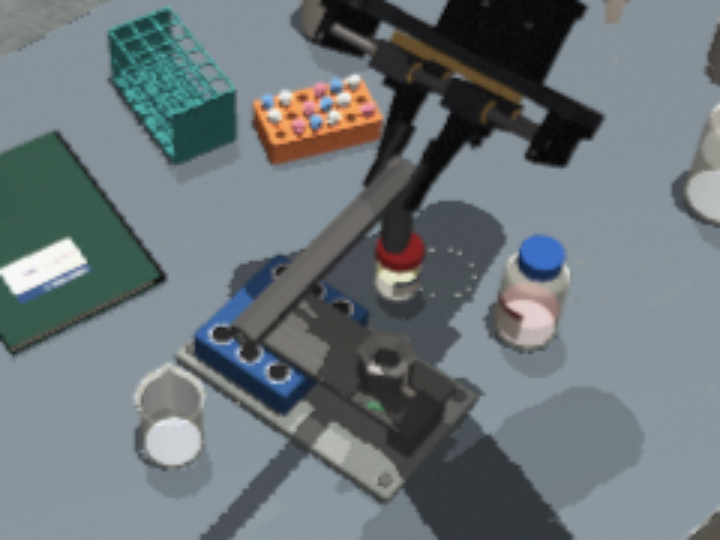

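View pics/f_wrist.png

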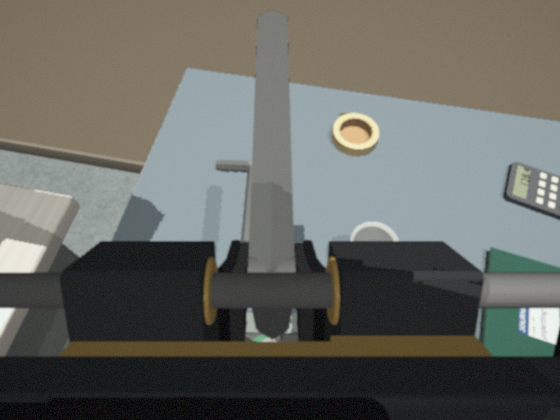

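The flip worked. In the scene crop the long arm runs from (405,175) to (245,335) and the short arm points down at (397,245). The head's mouth is at (385,355). Next I measure the arm directions, the elbow and the recess centre.

```bash
python3 - <<'E'
from h import *
T=np.load('f_top.npz')['T'];Eg=T[:3,3]-.019*T[:3,2];print('elbow nominal',Eg.round(4))
kR=Ro.from_euler('z',.195).as_matrix()
for n in('top','scene','wrist'):
    d=np.load('f_%s.npz'%n);W=(d['P']-Eg)@kR   # fixture-ish frame about the elbow
    m=(abs(W[...,0])<.025)&(W[...,1]>.04)&(W[...,1]<.19)&(abs(W[...,2])<.05)
    w=W[m]
    if len(w)<50: print(n,len(w));continue
    y=w[:,1];k=(y<.155)
    px=[np.ptp(np.percentile(w[(y>a)&(y<a+.02),0],[3,97])) for a in(.05,.1,.14)]
    mid=[np.mean(np.percentile(w[(y>a)&(y<a+.02),0],[3,97])) for a in(.05,.1,.14)]
    zz=[np.median(w[(y>a)&(y<a+.02),2]) for a in(.05,.1,.14)]
    zt=[np.percentile(w[(y>a)&(y<a+.02),2],97) for a in(.05,.1,.14)]
    print(n,len(w),'width',np.round(px,4),'xmid',np.round(mid,4),'z',np.round(zz,4),'ztop',np.round(zt,4),'ymax',np.percentile(y,99.5).round(4))
d=np.load('f_scene.npz');P=d['P'];W=(P-Eg)@kR
m=(abs(W[...,0])<.03)&(abs(W[...,1])<.04)&(W[...,2]<-.02)&(W[...,2]>-.09)
for a in(-.08,-.065,-.05,-.035):
    k=m&(W[...,2]>a)&(W[...,2]<a+.015);w=W[k]
    if len(w)>10:print('short',a,len(w),np.percentile(w,[3,97],axis=0)[:,:2].round(4).tolist(),'zmin',w[:,2].min().round(4))
# head ring from saved views
for fn in('s2','f_scene','f_top'):
    P=np.load(fn+'.npz')['P'];q=P-[.467,-.008,0]
    m=(np.hypot(q[...,0],q[...,1])<.035)&(abs(P[...,2]-.095)<.0035)
    p=P[m]
    if len(p)<20: print(fn,len(p));continue
    c,r=cv2.minEnclosingCircle(p[:,:2].astype(np.float32));print('head',fn,len(p),np.round(c,4),round(r,4),p[:,:2].min(0).round(4),p[:,:2].max(0).round(4),np.median(p[:,2]).round(4))
E
```

```text
elbow nominal [ 0.4675 -0.0035  0.3089]
top 756 width [0.018  0.018  0.0181] xmid [-0.0018 -0.0016 -0.0017] z [0.0069 0.0055 0.0049] ztop [0.0113 0.011  0.0089] ymax 0.1708
scene 713 width [0.018  0.0186 0.0182] xmid [-0.0002  0.0003  0.0001] z [0.0044 0.0032 0.0023] ztop [0.0087 0.0075 0.0057] ymax 0.1714
wrist 6300 width [0.0178 0.0177 0.0179] xmid [-0.0001  0.0001  0.0003] z [0.0067 0.0054 0.0046] ztop [0.0095 0.0083 0.0072] ymax 0.1699
short -0.08 29 [[-0.0083, -0.0039], [0.009, 0.0088]] zmin -0.0772
short -0.065 51 [[-0.0087, -0.005], [0.0095, 0.0117]] zmin -0.0645
short -0.05 40 [[-0.0086, -0.0038], [0.0068, 0.0109]] zmin -0.0493
short -0.035 22 [[-0.0086, 0.0002], [0.0013, 0.0107]] zmin -0.0345
head s2 82 [ 0.4699 -0.0103] 0.0227 [ 0.4501 -0.0324] [0.4911 0.0089] 0.0933
head f_scene 82 [ 0.4694 -0.0098] 0.0236 [ 0.4491 -0.0326] [0.4912 0.0119] 0.0933
head f_top 103 [ 0.4675 -0.0101] 0.0227 [ 0.4461 -0.0316] [0.4805 0.0121] 0.0945
```

```bash
python3 - <<'E'
from h import *
R=keyR(.183,1,np.pi/4-.003);S=np.array([.4688,-.0103])
for e in(.185,):
    Tg=mk(R,np.r_[S,e]+.019*R[:,2]);print(Tg[:3,3]);rows(Tg,N=9)
E
```

```text
[0.46636244 0.002871   0.17152473]
9 x: -10.1 -0.0 9.4 -0.0007 0.0027 0.0012
```

>>> apply_moves(increments="-10.1 0 9.4 -0.0007 0.0027 0.0012;-10.1 0 9.4 -0.0007 0.0027 0.0012;-10.1 0 9.4 -0.0007 0.0027 0.0012;-10.1 0 9.4 -0.0007 0.0027 0.0012;-10.1 0 9.4 -0.0007 0.0027 0.0012;-10.1 0 9.4 -0.0007 0.0027 0.0012;-10.1 0 9.4 -0.0007 0.0027 0.0012;-10.1 0 9.4 -0.0007 0.0027 0.0012;-10.1 0 9.4 -0.0007 0.0027 0.0012;0 0 0 0 0 0;0 0 0 0 0 0")

```text
clock: 9.18
tool_pos: [0.4665, 0.0029, 0.1709]
tool_rot: [-0.294, 0.592, 0.71, 0.244]
wrist_force: [1.1, -0.2, -3.1]
gripper_width: 0.0185
gripper_force: 30.0
```

```bash
python3 - <<'E'
from h import *
R=keyR(.183,1,np.pi/4-.003);S=np.array([.4688,-.0103])
T=pose();print(T[:3].round(4));rows(mk(R,np.r_[S,.185]+.019*R[:,2]),N=1)
f,P,K,M=cam('scene');Eg=T[:3,3]-.019*T[:3,2]
W=(P-Eg)@Ro.from_euler('z',.183).as_matrix()
for a,b,n in((-.08,-.03,'short'),(-.093,-.083,'ring')):
    m=(np.hypot(W[...,0],W[...,1])<.03)&(W[...,2]>a)&(W[...,2]<b);w=W[m]
    print(n,len(w),np.percentile(w,[2,98],axis=0).round(4).tolist())
save('ins.png',cv2.resize(f[170:270,260:370],None,fx=5,fy=5))
E
```

```text
[[-0.1278  0.9834 -0.1289  0.4665]
 [ 0.6973  0.1815  0.6934  0.0029]
 [ 0.7053 -0.0013 -0.7089  0.1709]]
1 x: 0.5 -0.1 -0.5 -0.0005 -0.0004 -0.0012
short 100 [[-0.0094, -0.0042, -0.076], [0.0095, 0.0113, -0.032]]
ring 64 [[-0.0185, -0.017, -0.0929], [0.0207, 0.0204, -0.0856]]
```

View pics/ins.png

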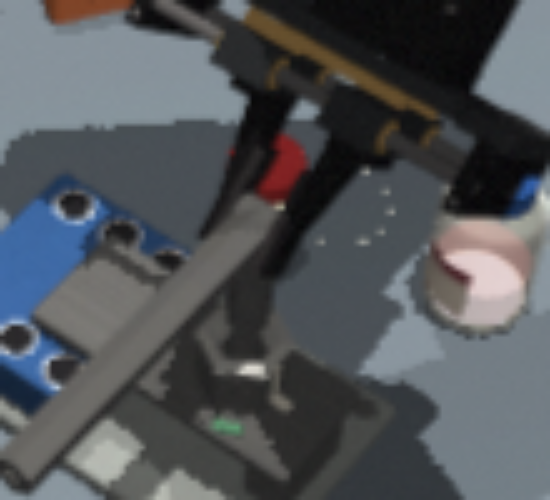

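The crop shows the short arm's tip at (250,360) centred just over the recess mouth, and the ring fit agrees to about 1-2 mm. I descend in stages and watch the force.

>>> apply_moves(increments="-3.5 0 3.5 0 0 0;-3.5 0 3.5 0 0 0;-3.5 0 3.5 0 0 0;-3.5 0 3.5 0 0 0;0 0 0 0 0 0")

```text
clock: 9.65
tool_pos: [0.4662, 0.0031, 0.1509]
tool_rot: [-0.294, 0.592, 0.71, 0.244]
wrist_force: [-0.8, 0.2, -4.3]
gripper_width: 0.019
gripper_force: 30.0
```

>>> apply_moves(increments="-2 0 2 0 0 0;-2 0 2 0 0 0;-2 0 2 0 0 0;0 0 0 0 0 0")

```text
clock: 9.98
tool_pos: [0.4665, 0.0029, 0.1429]
tool_rot: [-0.293, 0.591, 0.71, 0.244]
wrist_force: [0.2, 0.0, -3.4]
gripper_width: 0.0184
gripper_force: 30.0
```

>>> apply_moves(increments="-2 0 2 0 0 0;-2 0 2 0 0 0;-2 0 2 0 0 0;0 0 0 0 0 0")

```text
clock: 10.32
tool_pos: [0.4666, 0.0028, 0.1343]
tool_rot: [-0.293, 0.592, 0.71, 0.244]
wrist_force: [0.4, -0.4, -3.4]
gripper_width: 0.0187
gripper_force: 30.0
```

>>> apply_moves(increments="-1.5 0 1.5 0 0 0;-1.5 0 1.5 0 0 0;-1.5 0 1.5 0 0 0;0 0 0 0 0 0")

```text
clock: 10.65
tool_pos: [0.4666, 0.0027, 0.1281]
tool_rot: [-0.293, 0.592, 0.711, 0.244]
wrist_force: [0.4, -1.0, -4.3]
gripper_width: 0.0188
gripper_force: 30.0
```

Sliding freely. 8 mm to go.

>>> apply_moves(increments="-1.5 0 1.5 0 0 0;-1.5 0 1.5 0 0 0;-1 0 1 0 0 0;0 0 0 0 0 0")

```text
clock: 10.98
tool_pos: [0.4667, 0.0027, 0.1226]
tool_rot: [-0.293, 0.591, 0.711, 0.244]
wrist_force: [-0.0, -0.9, -3.8]
gripper_width: 0.019
gripper_force: 30.0
```

>>> apply_moves(increments="-0.7 0 0.7 0 0 0;-0.7 0 0.7 0 0 0;0 0 0 0 0 0;0 0 0 0 0 0")

```text
clock: 11.32
tool_pos: [0.4667, 0.0027, 0.1209]
tool_rot: [-0.293, 0.591, 0.711, 0.244]
wrist_force: [0.0, -1.2, -4.2]
gripper_width: 0.019
gripper_force: 30.0
```

>>> apply_moves(increments="-0.7 0 0.7 0 0 0;0 0 0 0 0 0;0 0 0 0 0 0")

```text
clock: 11.57
tool_pos: [0.4668, 0.0027, 0.1205]
tool_rot: [-0.293, 0.591, 0.711, 0.244]
wrist_force: [-0.4, -2.3, -0.3]
gripper_width: 0.0189
gripper_force: 30.0
```

>>> apply_moves(increments="0 0 0 0 0 0;0 0 0 0 0 0;0 0 0 0 0 0;0 0 0 0 0 0;0 0 0 0 0 0;0 0 0 0 0 0;0 0 0 0 0 0;0 0 0 0 0 0", hand=1)

```text
clock: 12.23
tool_pos: [0.4668, 0.0028, 0.12]
tool_rot: [-0.293, 0.591, 0.711, 0.244]
wrist_force: [-0.2, 0.2, 0.7]
gripper_width: 0.0642
gripper_force: 0.0
```

>>> apply_moves(increments="0 0 -10 0 0 0;0 0 -20 0 0 0;0 0 -30 0 0 0;0 0 -30 0 0 0;0 0 -30 0 0 0;0 0 -20 0 0 0;0 0 0 0 0 0")

```text
clock: 12.82
tool_pos: [0.4864, -0.0979, 0.2225]
tool_rot: [-0.289, 0.592, 0.712, 0.245]
wrist_force: [0.7, 0.0, -0.1]
gripper_width: 0.0872
gripper_force: 0.0
```

```bash
cat > meas.py <<'E'
from h import *
S=np.array([.4688,-.0103])
def meas(n='top',z0=.085,z1=.17):
    f,P,K,M=cam(n);q=P[...,:2]-S
    r=np.hypot(q[...,0],q[...,1])
    m=(r>.05)&(r<.18)&(P[...,2]>z0)&(P[...,2]<z1)&(q@np.array([.8,.6])>-.1)
    hsv=cv2.cvtColor(f,cv2.COLOR_RGB2HSV);m&=(hsv[...,1]<90)&(hsv[...,2]<150)
    _,lab,st,_=cv2.connectedComponentsWithStats(m.astype(np.uint8))
    i=1+st[1:,4].argmax();p=P[lab==i];qq=p[:,:2]-S
    a=[]
    for lo in(.055,.09,.125,.15):
        k=(np.hypot(*qq.T)>lo)&(np.hypot(*qq.T)<lo+.02)
        if k.sum()>5:a.append((lo+.01,np.r_[np.median(p[k],axis=0)].round(4).tolist()))
    vx,vy,x0,y0=cv2.fitLine(p[:,:2].astype(np.float32),cv2.DIST_HUBER,0,.01,.01).ravel()
    print(n,st[i,4],'line yaw',np.arctan2(vy,vx).round(3),'rmax',np.hypot(*qq.T).max().round(4),*a)
    return f
E
python3 - <<'E'
from meas import *
print(ctrl.observe()['joint_pos'].round(3),pose()[:3,3].round(3))
meas('top');f=meas('scene')
save('seat.png',cv2.resize(f[170:290,230:390],None,fx=4,fy=4))
E
```

```text
[-0.325  0.421  0.078 -0.665 -1.646 -2.539] [ 0.486 -0.098  0.222]
top 515 line yaw -1.384 rmax 0.1764 (0.065, [0.4544, 0.053, 0.1363]) (0.09999999999999999, [0.448, 0.0874, 0.1322]) (0.135, [0.4416, 0.1218, 0.1281]) (0.16, [0.437, 0.1463, 0.1259])
scene 554 line yaw -1.41 rmax 0.1755 (0.065, [0.4547, 0.0535, 0.1336]) (0.09999999999999999, [0.4492, 0.0868, 0.1295]) (0.135, [0.4414, 0.1224, 0.1259]) (0.16, [0.4374, 0.1466, 0.1228])
```

View pics/seat.png

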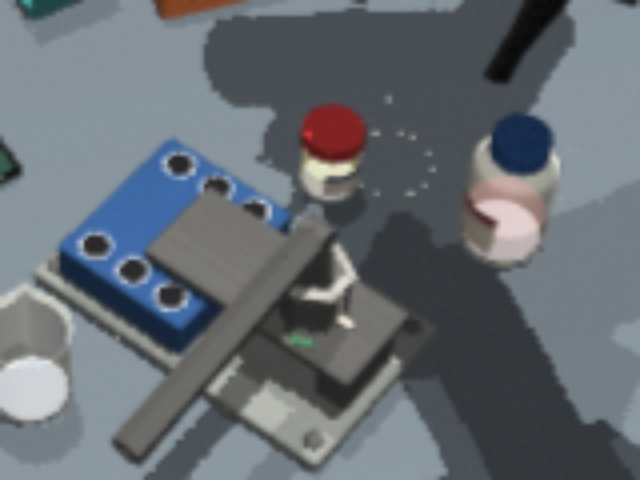

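The crop shows the key seated: elbow at (318,235), long arm out to (135,440) with about 6° of sag, and the pointer unmoved at (345,322). The bottle, jar and beaker are untouched. I turn the wrist back by half a turn, then stand the tool upright over the outer arm.

>>> apply_moves(increments="0 0 -10 0 0 -0.11;0 0 -10 0 0 -0.12;0 0 0 0 0 -0.12;0 0 0 0 0 -0.12;0 0 0 0 0 -0.12;0 0 0 0 0 -0.12;0 0 0 0 0 -0.12;0 0 0 0 0 -0.12;0 0 0 0 0 -0.12;0 0 0 0 0 -0.12;0 0 0 0 0 -0.12;0 0 0 0 0 -0.12", hand=0.5)

```text
clock: 13.92
tool_pos: [0.4864, -0.1069, 0.2325]
tool_rot: [-0.061, -0.022, 0.924, 0.377]
wrist_force: [1.1, -0.5, 0.7]
gripper_width: 0.0435
gripper_force: 0.0
```

>>> apply_moves(increments="0 0 0 0 0 -0.12;0 0 0 0 0 -0.12;0 0 0 0 0 -0.12;0 0 0 0 0 -0.12;0 0 0 0 0 -0.12;0 0 0 0 0 -0.12;0 0 0 0 0 -0.12;0 0 0 0 0 -0.12;0 0 0 0 0 -0.12;0 0 0 0 0 -0.12;0 0 0 0 0 -0.12;0 0 0 0 0 -0.12")

```text
clock: 14.92
tool_pos: [0.4864, -0.1069, 0.2325]
tool_rot: [0.203, -0.626, 0.68, 0.324]
wrist_force: [-0.2, 0.3, -0.1]
gripper_width: 0.0437
gripper_force: 0.0
```

```bash
cat >> meas.py <<'E'
def push(phi,z=.105,r=.125,lead=0):
    rho=np.array([np.cos(phi),np.sin(phi),0]);cw=np.array([np.sin(phi),-np.cos(phi),0]);zz=np.array([0,0,-1.])
    R=np.stack([np.cross(-cw,zz),-cw,zz],1);return mk(R,np.r_[S,0]+r*rho+lead*cw+[0,0,z])
E
python3 - <<'E'
from meas import *
s=ctrl.observe();print(s['joint_pos'].round(3),s['gripper_width'])
T=pose();rows(push(1.757,.23),N=12)
L=np.real(logm(np.linalg.inv(T)@push(1.757,.23)))
for k in range(0,13,3):print((T@expm(L*k/12))[:3,3].round(3))
E
```

```text
[-0.34   0.425  0.106 -0.663 -1.685  0.329] 0.043690114725037685
12 x: -17.2 2.3 8.1 0.0087 0.0649 -0.0213
[ 0.486 -0.107  0.232]
[ 0.482 -0.052  0.248]
[0.473 0.004 0.253]
[0.461 0.06  0.247]
[0.446 0.113 0.23 ]
```

>>> apply_moves(increments="-17.2 2.3 8.1 0.0087 0.0649 -0.0213;-17.2 2.3 8.1 0.0087 0.0649 -0.0213;-17.2 2.3 8.1 0.0087 0.0649 -0.0213;-17.2 2.3 8.1 0.0087 0.0649 -0.0213;-17.2 2.3 8.1 0.0087 0.0649 -0.0213;-17.2 2.3 8.1 0.0087 0.0649 -0.0213;-17.2 2.3 8.1 0.0087 0.0649 -0.0213;-17.2 2.3 8.1 0.0087 0.0649 -0.0213;-17.2 2.3 8.1 0.0087 0.0649 -0.0213;-17.2 2.3 8.1 0.0087 0.0649 -0.0213;-17.2 2.3 8.1 0.0087 0.0649 -0.0213;-17.2 2.3 8.1 0.0087 0.0649 -0.0213")

```text
clock: 15.92
tool_pos: [0.4465, 0.1131, 0.2295]
tool_rot: [0.002, 0.769, -0.639, 0.001]
wrist_force: [0.5, -0.1, -0.3]
gripper_width: 0.0433
gripper_force: 0.0
```

>>> apply_moves(increments="0 0 0 0 0 0;0 0 0 0 0 0")

```text
clock: 16.08
tool_pos: [0.4457, 0.1132, 0.2287]
tool_rot: [0.003, 0.77, -0.638, -0.001]
wrist_force: [0.2, 0.6, -0.1]
gripper_width: 0.0437
gripper_force: 0.0
```

```bash
python3 - <<'E'
from meas import *
s=ctrl.observe();print(s['joint_pos'].round(3),pose()[:3].round(3));rows(push(1.757,.105),N=6)
E
```

```text
[ 0.603  0.098 -0.363 -0.    -1.116 -0.417] [[ 0.185 -0.983 -0.005  0.446]
 [-0.983 -0.185 -0.003  0.113]
 [ 0.002  0.006 -1.     0.229]]
6 x: 0.1 -0.0 20.6 0.0009 -0.0003 0.0001
```

>>> apply_moves(increments="0 0 20.6 0 0 0;0 0 20.6 0 0 0;0 0 20.6 0 0 0;0 0 20.6 0 0 0;0 0 20.6 0 0 0;0 0 20.6 0 0 0;0 0 0 0 0 0")

```text
clock: 16.67
tool_pos: [0.4449, 0.1091, 0.1029]
tool_rot: [0.005, 0.767, -0.641, -0.002]
wrist_force: [-0.2, 0.4, -1.2]
gripper_width: 0.0438
gripper_force: 0.0
```

>>> apply_moves(increments="0.2 -6.2 0 0 0 0.05;0.2 -6.2 0 0 0 0.05;0.2 -6.2 0 0 0 0.05;0.2 -6.2 0 0 0 0.05;0.2 -6.2 0 0 0 0.05;0.2 -6.2 0 0 0 0.05;0.2 -6.2 0 0 0 0.05;0 0 0 0 0 0")

```text
clock: 17.33
tool_pos: [0.4906, 0.1105, 0.1071]
tool_rot: [-0.002, -0.644, 0.765, 0.0]
wrist_force: [-3.6, 0.8, 1.9]
gripper_width: 0.0438
gripper_force: 1.9
```

```bash
python3 - <<'E'
from meas import *
meas('top');meas('scene');T=pose();print(np.arctan2(*(T[:2,3]-S)[::-1]),np.linalg.norm(T[:2,3]-S),T[:3].round(3))
E
```

```text
top 171 line yaw 1.451 rmax 0.0946 (0.065, [0.4711, 0.0545, 0.1358]) (0.09999999999999999, [0.4726, 0.0812, 0.1344])
scene 165 line yaw 1.274 rmax 0.1755 (0.135, [0.4713, 0.1273, 0.1159]) (0.16, [0.479, 0.1496, 0.1236])
1.3958820559935605 0.12290592684009069 [[-0.168 -0.986 -0.003  0.49 ]
 [-0.986  0.168 -0.002  0.111]
 [ 0.002  0.003 -1.     0.107]]
```

>>> apply_moves(increments="0.1 -6.2 0 0 0 0.05;0.1 -6.2 0 0 0 0.05;0.1 -6.2 0 0 0 0.05;0.1 -6.2 0 0 0 0.05;0.1 -6.2 0 0 0 0.05;0.1 -6.2 0 0 0 0.05;0.1 -6.2 0 0 0 0.05;0.1 -6.2 0 0 0 0.05;0.1 -6.2 0 0 0 0.05;0.1 -6.2 0 0 0 0.05")

```text
clock: 18.27
tool_pos: [0.5456, 0.0863, 0.1066]
tool_rot: [-0.003, -0.435, 0.9, -0.0]
wrist_force: [-4.8, 0.7, 2.7]
gripper_width: 0.0434
gripper_force: 2.2
```

```bash
python3 - <<'E'
from meas import *
meas('top');meas('scene');T=pose();print(np.arctan2(*(T[:2,3]-S)[::-1]),np.linalg.norm(T[:2,3]-S),T[:3].round(3))
E
```

```text
top 192 line yaw 0.938 rmax 0.0987 (0.065, [0.5015, 0.0453, 0.136]) (0.09999999999999999, [0.5186, 0.0701, 0.1326])
scene 150 line yaw 1.035 rmax 0.0853 (0.065, [0.5016, 0.045, 0.1335])
0.8940445474134244 0.12397047887619234 [[-0.62  -0.785 -0.003  0.546]
 [-0.785  0.62  -0.002  0.086]
 [ 0.004  0.001 -1.     0.107]]
```

>>> apply_moves(increments="0.2 -6.2 0 0 0 0.05;0.2 -6.2 0 0 0 0.05;0.2 -6.2 0 0 0 0.05;0.2 -6.2 0 0 0 0.05;0.2 -6.2 0 0 0 0.05;0.2 -6.2 0 0 0 0.05;0.2 -6.2 0 0 0 0.05;0.2 -6.2 0 0 0 0.05;0.2 -6.2 0 0 0 0.05;0 0 0 0 0 0;0 0 0 0 0 0")

```text
clock: 19.28
tool_pos: [0.5811, 0.0439, 0.1066]
tool_rot: [-0.001, -0.225, 0.974, -0.0]
wrist_force: [-3.2, 1.8, 0.9]
gripper_width: 0.044
gripper_force: 1.5
```

```bash
python3 - <<'E'
from meas import *
meas('top');T=pose();print(np.arctan2(*(T[:2,3]-S)[::-1]),T[:3,3])
E
```

```text
top 202 line yaw 0.585 rmax 0.1046 (0.065, [0.5231, 0.0248, 0.1357]) (0.09999999999999999, [0.5503, 0.0423, 0.1331])
0.4504687369793329 [0.58121133 0.04406586 0.10661272]
```

>>> apply_moves(increments="0 5 0 0 0 0;0 6 0 0 0 0;0 0 0 0 0 0;0 0 -10 0 0 0;0 0 -25 0 0 0;0 0 -30 0 0 0;0 0 -30 0 0 0;0 0 -30 0 0 0;0 0 -30 0 0 0;0 0 0 0 0 0;0 0 0 0 0 0")

```text
clock: 20.25
tool_pos: [0.5781, 0.0542, 0.2647]
tool_rot: [0.002, -0.224, 0.974, -0.0]
wrist_force: [-0.9, -0.1, -1.6]
gripper_width: 0.0436
gripper_force: 0.0
```

```bash
python3 - <<'E'
from meas import *
f=meas('top');g=meas('scene');s=ctrl.observe();print(s['tool_pos'],s['wrist_force'])
save('end.png',np.hstack([cv2.resize(x,(400,300)) for x in(f[180:285,250:390],g[170:275,250:390])]))
E
```

```text
top 335 line yaw 0.563 rmax 0.1441 (0.065, [0.5219, 0.0261, 0.1368]) (0.09999999999999999, [0.5518, 0.0456, 0.1329]) (0.135, [0.5793, 0.0619, 0.1297])
scene 479 line yaw 0.567 rmax 0.1763 (0.065, [0.522, 0.0278, 0.1341]) (0.09999999999999999, [0.5519, 0.0466, 0.1305]) (0.135, [0.5803, 0.0656, 0.1271]) (0.16, [0.6015, 0.078, 0.1235])
[0.5764956  0.05385632 0.26122274] [-0.29466499  0.70281406 -0.21447863]
```

View pics/end.png

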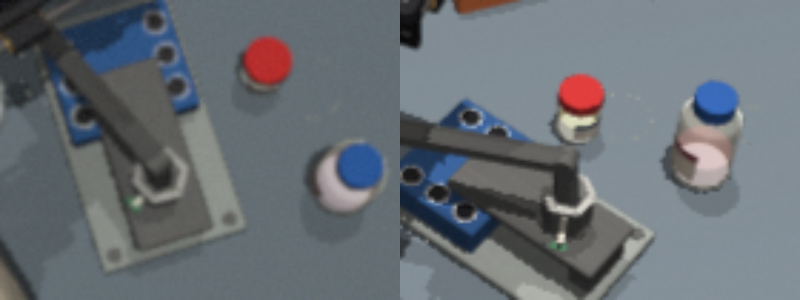

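The pointer now lies over the green sector (left (135,203), right (560,240)). The arm has turned about 1.19 rad, the key is still seated with unchanged height and sag, and the gripper is clear.

```bash
python3 -c "
from workcell import ctrl
print(ctrl.finish_job())"
```

```text
the job is handed in; nothing more can be done
None
```

I flipped the hex key, seated its short arm in the screw, and turned the screw about 1.1 rad, so the white pointer is in the green sector. The key is still seated, the gripper is clear of it, the bottle, jar and beaker were not disturbed, and I handed the job in at about 20 s; the hand-in returned no verdict.

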